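# Put the battery packs on charge

## Robot

A 6-joint arm with a two-finger parallel gripper is mounted at the origin on the work surface. World frame = base frame: x ahead of the robot, y to its left, z up, the work surface at z = 0. Lengths are in m, angles in rad, forces in N, time in s.
With the tool pointing down it reaches from about 0.375 to 0.75 m from the base axis. Payload 9 kg.
Tool frame: the origin (TCP) lies at the very end of the fingers, on their centre line; the grasp point (between the pads) lies 19 mm behind it (manip.pinch_z is the distance from the TCP to the grasp point, in m); z points along the fingers, y is the line along which they close (so a half turn about z gives the same grasp; the last joint's range is limited). The gripper opens to 85 mm and grips with 20 to 120 N. Pads are 22 mm wide; open, the fingers measure 114 mm over their backs; the gripper's body (76 mm by 85 mm) begins 54 mm behind the grasp point. The pads swing forward as they close: fully open they stand 13 mm farther back than shut.
Start: joints at [0.907, 0.104, 0.097, 1.564, 0, 1.353], TCP at [0.259, 0.541, 0.231] pointing down, gripper open.
Joint ranges: [-2.99, 2.99], [-0.84, 1.86], [-1.1, 1.16], [-1.84, 2.11], [-1.51, 1.56], [-3.14, 3.14]. Speed limits (rad/s): [2.22, 2.22, 2.57, 3.14, 3.14, 3.14].

## Interface

Orientations are given as a unit quaternion [w, x, y, z].
In Python, from plant import manip, eyes, masks_of gives the robot as it stands.
- The arm moves only by the tool apply_moves, never from a script. Its argument "deltas" is a list of rows, each a list of 7 numbers: the shift along the tool's x, y, z scaled (see below), then the turn, a rotation vector about the tool's x, y, z scaled (see below), then the opening, from -1 (shut) to 1 (fully open). In form: [[dx, dy, dz, wx, wy, wz, grip], ...]. A call has 1 to 20 rows; each row shifts and turns the commanded pose from where the row before left it, along the tool's axes as they then stand; what a row does not reach is not made up. The controller multiplies each number of a shift by 30 mm and each number of a turn by 0.1 rad. A row lasts 1/10 s, in which the tool goes at most 50 mm and 8.59 degrees, less where a joint would pass 70% of its speed; a pose out of reach is approached as far as the arm can. A call with a number of a shift or a turn outside -1 to 1 is refused whole. A call with a gripper value outside its range is refused whole. The fingers move at their own pace and stop on an object; "newtons" is the grip in N (left out, the last holds). Time passes only in rows, so rows that do not move let the fingers close. It gives the time, the measured TCP pose, the force, the opening and the grip force at its end, in the units of the state.
- manip.read_state(): the state, without advancing time (a new reading comes with each control period).
- eyes.get_image(name): name is "scene" or "top" or "wrist"; returns (picture, depth): 384x512x3 uint8, blue, green, red; 384x512 float32, m along the optical axis (not along the pixel's ray), 0 where there is no reading.
- eyes.camera_params(name): a dict with "vfov" (degrees; the focal length in pixels is half the picture's height over the tangent of half this angle, whatever the lens; pixels are square), "cx", "cy" (the principal point, pixels), "R" (3x3) and "t" (3): a world point X has camera coordinates R X + t; the wrist camera has in their place "hand_eye" (4x4, takes a point from camera to tool coordinates, whose origin is the TCP and whose axes are the flange's). Camera axes: x right, y down, z forward; pixel columns grow to the right and rows downward; lengths in m; the calibration is good to about 2 mm. A picture is of the moment at which its call begins: read the wrist's pose just before it. camera_params takes no time and is no camera call.
- manip.close_job(): hands the job in; it is judged then, once.
Trained networks look in the newest picture that a camera, given by its name, has taken for a name from the list of things; names that differ only in an ending like _2 or _b are one class to them, and where a whole thing is asked for, a point or a joint stands for the part that bears it (a point fixed in the world has none). Each returns a list of dicts, best first, with "score" (0 to 1); they miss things now and then, are a little off and sometimes report something else, mostly with a low value. They report only what shows in the picture. A call takes as long as a camera call.
- masks_of(camera, query): "pixels" (384x512 bool, what is visible of it) and "box" ([left, top, right, bottom] in pixels, round what is visible of it).
The state is a dict: "time": time; "qpos": joint angles; "joint_vel": joint speeds; "joint_efforts": joint torques, N m; "eef_pos": TCP position; "tcp_rot": TCP orientation; "contact_force": force on the tool from outside, world axes, zero at the start; "wrist_torque": the same for the moment, N m; "gripper_width": finger opening in m; "grasp_force": force on a finger pad.
Only numpy, scipy, OpenCV 4.12 (cv2) and the standard library are available. Lean on these libraries where they do the work, as an engineer would, in place of code of your own. Each camera call takes 0.05 s, during which the arm holds its last target. There are 200 camera calls.

## Task

Put the yellow, red, blue and green battery packs on charge: set each one down gently, not dropped, in the charger of its own colour, upright and flat on the floor of the recess, with its contact end (the step with the brass strips) towards the charger's contact housing. The grey pack has no charger here: leave it where it lies.

Things in the scene. Friction and masses are not known exactly. Their poses are not given: they have to be found in the camera images.
- pack_yellow: Yellow battery pack: black block 72 (x) x 46 (y) x 38 mm, 0.18-0.37 kg, its rear 50 mm topped by a yellow shell to 50 mm high. Contact end: the bare black step with two brass strips. Origin on the underside below the strips, on the centre line; body x = -61 to +11 mm, middle at x = -25 mm; x points out of the contact end, z up. Lies flat on the table; grip across the 46 mm.
- pack_red: Red battery pack: black block 72 (x) x 46 (y) x 38 mm, 0.18-0.37 kg, its rear 50 mm topped by a red shell to 50 mm high. Contact end: the bare black step with two brass strips. Origin on the underside below the strips, on the centre line; body x = -61 to +11 mm, middle at x = -25 mm; x points out of the contact end, z up. Lies flat on the table; grip across the 46 mm.
- pack_blue: Blue battery pack: black block 72 (x) x 46 (y) x 38 mm, 0.18-0.37 kg, its rear 50 mm topped by a blue shell to 50 mm high. Contact end: the bare black step with two brass strips. Origin on the underside below the strips, on the centre line; body x = -61 to +11 mm, middle at x = -25 mm; x points out of the contact end, z up. Lies flat on the table; grip across the 46 mm.
- pack_green: Green battery pack: black block 72 (x) x 46 (y) x 38 mm, 0.18-0.37 kg, its rear 50 mm topped by a green shell to 50 mm high. Contact end: the bare black step with two brass strips. Origin on the underside below the strips, on the centre line; body x = -61 to +11 mm, middle at x = -25 mm; x points out of the contact end, z up. Lies flat on the table; grip across the 46 mm.
- pack_grey: Light grey battery pack: black block 72 (x) x 46 (y) x 38 mm, 0.18-0.37 kg, its rear 50 mm topped by a light grey shell to 50 mm high. Contact end: the bare black step with two brass strips. Origin on the underside below the strips, on the centre line; body x = -61 to +11 mm, middle at x = -25 mm; x points out of the contact end, z up. Lies flat on the table; grip across the 46 mm. Stays.
- charger_yellow: Yellow charger, fixed: recess 86 (x) x 60 (y) mm, middle at x = -25 mm, floor 8 mm above the table, 5 mm thick yellow rims 12 mm above the floor; at +x the dark contact housing, 50 x 70 mm, 42 mm high, yellow lid, brass strips facing the recess. Origin at table height, below the pack's origin when it is centred in the recess, contact end to the housing; x points to the housing, z up.
- charger_red: Red charger, fixed: recess 86 (x) x 60 (y) mm, middle at x = -25 mm, floor 8 mm above the table, 5 mm thick red rims 12 mm above the floor; at +x the dark contact housing, 50 x 70 mm, 42 mm high, red lid, brass strips facing the recess. Origin at table height, below the pack's origin when it is centred in the recess, contact end to the housing; x points to the housing, z up.
- charger_blue: Blue charger, fixed: recess 86 (x) x 60 (y) mm, middle at x = -25 mm, floor 8 mm above the table, 5 mm thick blue rims 12 mm above the floor; at +x the dark contact housing, 50 x 70 mm, 42 mm high, blue lid, brass strips facing the recess. Origin at table height, below the pack's origin when it is centred in the recess, contact end to the housing; x points to the housing, z up.
- charger_green: Green charger, fixed: recess 86 (x) x 60 (y) mm, middle at x = -25 mm, floor 8 mm above the table, 5 mm thick green rims 12 mm above the floor; at +x the dark contact housing, 50 x 70 mm, 42 mm high, green lid, brass strips facing the recess. Origin at table height, below the pack's origin when it is centred in the recess, contact end to the housing; x points to the housing, z up.

How it is judged:
By the outcome, as a careful person would: the job done as asked, in the order asked, and still so for the second after the job is handed in, with the robot touching nothing.
It also fails if it takes over 109 s, if anything falls off the work surface, if the arm or the gripper's body presses on something with over 40 N, if the wrist force passes 120 N, or if a joint passes its speed limit or range.

## Working session

There is one attempt and no reset: what is moved stays moved. The work goes in short steps, Python scripts to look and compute and a tool call to move; the robot and the scene stay as the last step left them, time stands still between calls to the robot, and variables do not carry over. Pictures are saved under pics/ and viewed, at most 14 in all, crops included, and the job is handed in when it is done.

Besides the shell and the picture viewer there is one more tool, called after "Emit:" by a JSON object that holds its "op" and its "data". apply_moves: Moves the arm, as the interface text tells. Shifts and turns lie within -1 to 1; 1 stands for 30 mm of shift or 0.1 rad of turn. Its arguments: {"type":"object","properties":{"deltas":{"type":"array","items":{"type":"array","items":{"type":"number","minimum":-1,"maximum":1}}},"newtons":{"type":"number"}},"required":["deltas"]}

```bash
ls; mkdir -p pics
python3 - <<'E'
from plant import manip, eyes, masks_of
import cv2,numpy as np
for n in("top","scene"):
    im,d=eyes.get_image(n); cv2.imwrite(f"pics/{n}0.png",im); np.save(f"pics/{n}d0.npy",d)
    p=eyes.camera_params(n); print(n,p)
print(eyes.camera_params("wrist")); print(manip.read_state(),manip.pinch_z)
E
```

```text
pics
top {'vfov': 54.36678479845309, 'cx': 257.9760950266066, 'cy': 190.77496698582556, 'R': array([[ 0.01786221, -0.99965823,  0.01908821],
       [-0.99438214, -0.0197536 , -0.10399015],
       [ 0.10433167, -0.01712348, -0.99439514]]), 't': array([-0.02891767,  0.55379403,  0.81254645])}
scene {'vfov': 48.924631019434074, 'cx': 252.04329309168452, 'cy': 196.34504268290186, 'R': array([[ 0.41923375,  0.90774193, -0.01573716],
       [ 0.47773253, -0.23531093, -0.84640439],
       [-0.77201988,  0.34732314, -0.53230813]]), 't': array([-0.22530592, -0.24264859,  1.44087737])}
{'vfov': 64.67318977280826, 'cx': 257.7228877605883, 'cy': 186.201198475599, 'hand_eye': array([[ 5.82433220e-04, -9.60942758e-01, -2.76746594e-01,
         7.05584174e-02],
       [ 9.99999830e-01,  5.68917538e-04,  1.29128720e-04,
         8.44460890e-04],
       [ 3.33606830e-05, -2.76746622e-01,  9.60942925e-01,
        -1.43439916e-01],
       [ 0.00000000e+00,  0.00000000e+00,  0.00000000e+00,
         1.00000000e+00]])}
{'time': 0.1, 'qpos': array([ 9.07313373e-01,  1.04656224e-01,  9.65643274e-02,  1.56387201e+00,
       -1.89779279e-05,  1.35309074e+00]), 'joint_vel': array([-0.00194631, -0.00176273,  0.00270826, -0.00042269,  0.00168315,
        0.00013997]), 'joint_efforts': array([ 5.46821873e-03, -5.58209145e+01,  5.04718781e+01,  1.30991649e-02,
       -3.08954986e-04,  1.12395324e-05]), 'eef_pos': array([0.25851761, 0.54113817, 0.23059984]), 'tcp_rot': array([-2.40390351e-04,  2.21047723e-01,  9.75262818e-01, -5.32084060e-04]), 'contact_force': array([-0.28637518,  0.04729092, -0.97877126]), 'wrist_torque': array([ 0.03277639,  0.024145  , -0.03234647]), 'grasp_force': 0.0, 'gripper_width': 0.08543186629599994} 0.0187
```

View pics/top0.png

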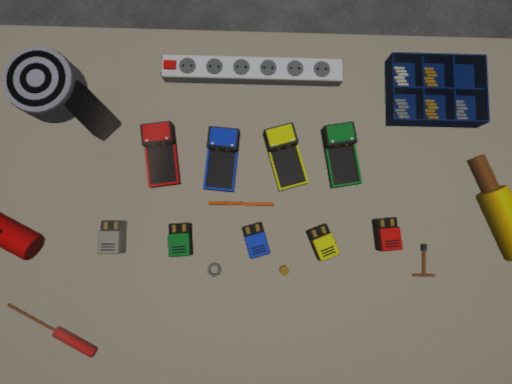

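View pics/scene0.png

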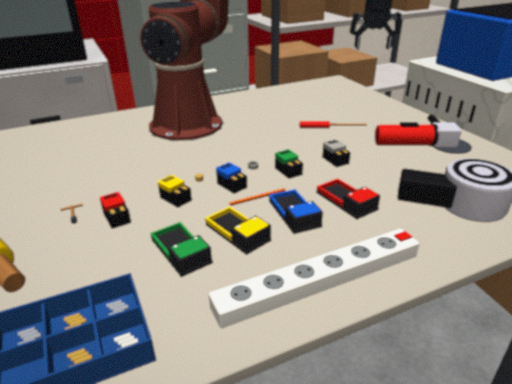

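The top view shows the packs in row ~240: grey 110, green 180, blue 256, yellow 324, red 388. The chargers are in row ~155: red 160, blue 222, yellow 286, green 342. All contact ends and housings point up in the image, away from the robot.

```bash
cat > h.py <<'E'
from plant import manip, eyes, masks_of
import cv2,numpy as np
from scipy.spatial.transform import Rotation as Rn
from scipy.optimize import minimize
def campose(n,st=None):
    p=eyes.camera_params(n)
    if n=="wrist":
        q=st["tcp_rot"]; T=np.eye(4); T[:3,:3]=Rn.from_quat(np.r_[q[1:],q[0]]).as_matrix(); T[:3,3]=st["eef_pos"]
        W=T@p["hand_eye"]; return p,W[:3,:3],W[:3,3]
    return p,p["R"].T,-p["R"].T@p["t"]
def cloud(n,d,st=None):
    p,R,t=campose(n,st); f=d.shape[0]/2/np.tan(np.radians(p["vfov"])/2)
    v,u=np.mgrid[:d.shape[0],:d.shape[1]]
    P=np.stack([(u-p["cx"])/f*d,(v-p["cy"])/f*d,d],-1)
    return P@R.T+t
def rect(P,L,W,c0,yaw0):
    # pose of an LxW rectangle best covering the points (soft, tight)
    def cost(s):
        c,si=np.cos(s[2]),np.sin(s[2]); e=(P-s[:2])@np.array([[c,-si],[si,c]])
        o=np.maximum(np.abs(e)-[L/2,W/2],0)*1e3
        return np.minimum(o,4).sum()/len(P)**.5+0.02*np.abs(e.mean(0)).sum()
    return minimize(cost,[*c0,yaw0],method="Nelder-Mead",options=dict(initial_simplex=[[*c0,yaw0],[c0[0]+.01,c0[1],yaw0],[c0[0],c0[1]+.01,yaw0],[*c0,yaw0+.15]],xatol=1e-5)).x
def find(n,name,st=None):
    im,d=eyes.get_image(n); ms=masks_of(n,name)
    if not ms: return None
    m=ms[0]; X=cloud(n,d,st); k=cv2.erode(m["pixels"].astype(np.uint8),np.ones((2,2)))>0
    P=X[k&(d>0)]; return m["score"],m["box"],P
E
python3 - <<'E'
from h import *
for k in("pack","charger"):
  for c in("yellow","red","blue","green","grey"):
    if k+c=="chargergrey":continue
    r=find("top",f"{k}_{c}")
    if r is None: print(k,c,None);continue
    s,b,P=r
    np.save(f"pics/{k}_{c}.npy",P)
    if k=="pack": Q=P[P[:,2]>.03]
    else: Q=P[P[:,2]>.014]
    (cx,cy),(w,h),a=cv2.minAreaRect((Q[:,:2]*1e3).astype(np.float32))
    hi=P[P[:,2]>(.044 if k=="pack" else .035)]
    (hx,hy),(w2,h2),a2=cv2.minAreaRect((hi[:,:2]*1e3).astype(np.float32))
    print(k,c,round(s,2),np.round(b),len(P),np.round([cx,cy,w,h,a]),'hi',np.round([hx,hy,w2,h2,a2]),np.round(np.percentile(P[:,2],[5,25,50,75,95])*1e3))
E
```

```text
pack yellow 0.89 [308. 226. 341. 261.] 670 [ 443. -161.   69.   45.   23.] hi [ 434. -165.   49.   45.   23.] [37. 40. 50. 51. 53.]
pack red 0.75 [369. 214. 402. 252.] 809 [ 464. -307.   71.   47.    6.] hi [ 453. -308.   50.   46.    4.] [19. 38. 49. 51. 53.]
pack blue 0.84 [240. 222. 269. 260.] 600 [444. -13.  68.  44.  20.] hi [435. -16.  50.  44.  20.] [38. 47. 50. 51. 53.]
pack green 0.96 [171. 220. 192. 254.] 710 [443. 152.  69.  44.   4.] hi [433. 151.  49.  43.   5.] [27. 39. 49. 51. 52.]
pack grey 0.75 [ 98. 221. 127. 256.] 897 [447. 303.  71.  45.   1.] hi [436. 302.  49.  45.   1.] [10. 37. 48. 50. 52.]
charger yellow 0.95 [263. 123. 310. 194.] 1765 [633. -79. 137.  68.  17.] hi [676. -66.  46.  68.  18.] [ 7.  9. 11. 43. 45.]
charger red 0.9 [140. 121. 182. 187.] 2078 [635. 207. 141.  71.   8.] hi [680. 212.  51.  67.   8.] [ 6.  8. 13. 42. 45.]
charger blue 0.83 [203. 127. 242. 192.] 1863 [625.  67.  68. 138.  86.] hi [670.  63.  67.  47.  85.] [ 7.  9. 11. 43. 45.]
charger green 0.66 [318. 123. 361. 187.] 1837 [ 641. -208.  137.   69.   10.] hi [ 685. -200.   47.   67.   10.] [ 7.  9. 14. 42. 45.]
```

```bash
cat > plan.py <<'E'
import sys
from h import *
def plan(x,y,z,yaw):
    s=manip.read_state(); q=s["tcp_rot"]; R=Rn.from_quat(np.r_[q[1:],q[0]])
    G=Rn.from_euler("z",np.radians(yaw+180))*Rn.from_euler("x",np.pi)
    w=(R.inv()*G).as_rotvec()/.1; d=G.inv().apply(np.array([x,y,z])/1e3-s["eef_pos"])/.03
    print("turn",w.round(2),"then shift",d.round(2),"t",round(s["time"],2),"pos",(s["eef_pos"]*1e3).round(1),"w",round(s["gripper_width"]*1e3,1),"q",s["qpos"].round(2))
if __name__=="__main__": plan(*map(float,sys.argv[1:]))
E
python3 plan.py 443 -161 150 23
```

```text
turn [ 0.    0.   -8.47] then shift [  3.49 -23.95   2.71] t 1.0 pos [258.7 541.4 231.3] w 85.3 q [ 0.91  0.1   0.1   1.56 -0.    1.35]
```

Emit:
{"op": "apply_moves", "data": {"deltas": [[0,0,0,0,0,-0.94,1],[0,0,0,0,0,-0.94,1],[0,0,0,0,0,-0.94,1],[0,0,0,0,0,-0.94,1],[0,0,0,0,0,-0.94,1],[0,0,0,0,0,-0.94,1],[0,0,0,0,0,-0.94,1],[0,0,0,0,0,-0.94,1],[0,0,0,0,0,-0.95,1],[0.14,-0.96,0.1,0,0,0,1],[0.14,-0.96,0.1,0,0,0,1],[0.14,-0.96,0.1,0,0,0,1],[0.14,-0.96,0.1,0,0,0,1],[0.14,-0.96,0.1,0,0,0,1],[0.14,-0.96,0.1,0,0,0,1],[0.14,-0.96,0.1,0,0,0,1],[0.14,-0.96,0.1,0,0,0,1],[0.14,-0.96,0.1,0,0,0,1],[0.14,-0.96,0.1,0,0,0,1],[0.14,-0.96,0.1,0,0,0,1]], "newtons": 50}}

```text
time: 3.0
eef_pos: [0.3401, 0.2306, 0.1983]
tcp_rot: [0.0, -0.199, 0.98, 0.0]
contact_force: [0.3, 0.2, 0.3]
gripper_width: 0.0854
grasp_force: 0.0
```

Emit:
{"op": "apply_moves", "data": {"deltas": [[0.14,-0.96,0.1,0,0,0,1],[0.14,-0.96,0.1,0,0,0,1],[0.14,-0.96,0.1,0,0,0,1],[0.14,-0.96,0.1,0,0,0,1],[0.14,-0.96,0.1,0,0,0,1],[0.14,-0.96,0.1,0,0,0,1],[0.14,-0.96,0.1,0,0,0,1],[0.14,-0.96,0.1,0,0,0,1],[0.14,-0.96,0.1,0,0,0,1],[0.14,-0.96,0.1,0,0,0,1],[0.14,-0.96,0.1,0,0,0,1],[0.14,-0.96,0.1,0,0,0,1],[0.14,-0.96,0.1,0,0,0,1],[0.14,-0.96,0.1,0,0,0,1],[0,0,0,0,0,0,1]]}}

```text
time: 4.5
eef_pos: [0.4434, -0.165, 0.1557]
tcp_rot: [-0.0, -0.198, 0.98, -0.0]
contact_force: [-0.3, -0.4, 0.5]
gripper_width: 0.0853
grasp_force: 0.0
```

```bash
python3 plan.py 443 -161 18 23
cat > look.py <<'E'
import sys
from h import *
# look.py name [lo] : wrist-camera rectangle of a pack/charger
for name in sys.argv[1:]:
    st=manip.read_state(); r=find("wrist",name,st)
    if r is None: print(name,None); continue
    s,b,P=r
    def R(Q):
        (cx,cy),(w,h),a=cv2.minAreaRect((Q[:,:2]*1e3).astype(np.float32)); return np.round([cx,cy,w,h,a],1)
    pk=name[0]=="p"
    print(name,round(s,2),np.round(b),len(P),"full",R(P[P[:,2]>(.03 if pk else .014)]),"hi",R(P[P[:,2]>(.044 if pk else .035)]),np.round(np.percentile(P[:,2],[1,25,50,75,99])*1e3,1))
E
python3 look.py pack_yellow; python3 -c "
from h import *
im,d=eyes.get_image('wrist'); cv2.imwrite('pics/w1.png',im)"
```

```text
turn [-0.   -0.   -0.03] then shift [-0.04  0.13  4.59] t 4.5 pos [ 443.4 -165.   155.7] w 85.3 q [-0.63 -0.29 -0.41  1.45 -0.   -1.03]
pack_yellow 0.6 [230. 136. 288. 219.] 4250 full [ 443.1 -162.9   71.6   45.8   23.1] hi [ 432.7 -167.2   49.    45.8   22.8] [ 1.4 39.9 50.5 51.2 52.6]
```

View pics/w1.png

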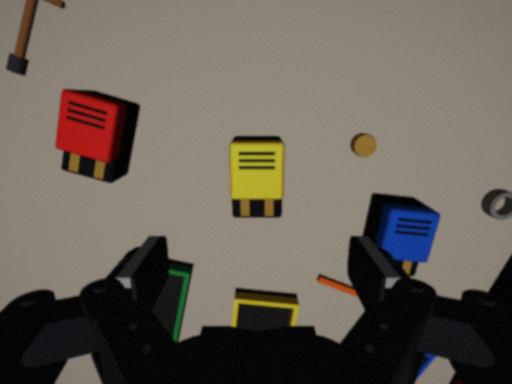

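The wrist view shows the yellow pack at (257, 176), strips down the image (world +x), between the fingers. It agrees with the top camera within 2 mm.

Emit:
{"op": "apply_moves", "data": {"deltas": [[0,0.08,0.9,0,0,0,1],[0,0,0.9,0,0,0,1],[0,0,0.9,0,0,0,1],[0,0,0.9,0,0,0,1],[0,0,0.6,0,0,0,1],[0,0,0.4,0,0,0,1],[0,0,0,0,0,0,-1],[0,0,0,0,0,0,-1],[0,0,0,0,0,0,-1],[0,0,0,0,0,0,-1],[0,0,0,0,0,0,-1],[0,0,0,0,0,0,-1],[0,0,0,0,0,0,-1],[0,0,0,0,0,0,-1]], "newtons": 50}}

```text
time: 6.05
eef_pos: [0.4436, -0.1612, 0.0201]
tcp_rot: [0.001, -0.199, 0.98, -0.001]
contact_force: [0.7, -0.6, 7.4]
gripper_width: 0.0455
grasp_force: 52.5
```

Emit:
{"op": "apply_moves", "data": {"deltas": [[0,0,-0.5,0,0,0,-1],[0,0,-0.9,0,0,0,-1],[0,0,-0.9,0,0,0,-1],[0,0,-0.9,0,0,0,-1],[0,0,0,0,0,0,-1]]}}

```text
time: 6.55
eef_pos: [0.4441, -0.1615, 0.1182]
tcp_rot: [0.002, -0.199, 0.98, -0.002]
contact_force: [1.4, -0.4, -3.8]
gripper_width: 0.0453
grasp_force: 52.4
```

```bash
python3 plan.py 611 -86 100 17; python3 look.py charger_yellow
```

```text
turn [-0.05  0.03  1.04] then shift [-6.06  0.78  0.61] t 6.55 pos [ 444.1 -161.5  118.2] w 45.3 q [-0.63 -0.29 -0.48  1.38  0.   -1.03]
charger_yellow 0.58 [230. 318. 299. 332.] 475 full [ 512.8 -138.7  156.3   63.3   35.3] hi [ 433.5 -160.4    7.2    0.   111.6] [ 8.2 15.6 19.4 20.8 22.2]
```

Emit:
{"op": "apply_moves", "data": {"deltas": [[0,0,0,-0.03,0.02,0.5,-1],[0,0,0,-0.02,0.01,0.54,-1],[-0.8,0.1,0,0,0,0,-1],[-0.9,0.12,0,0,0,0,-1],[-0.9,0.12,0,0,0,0,-1],[-0.9,0.12,0,0,0,0,-1],[-0.9,0.12,0,0,0,0,-1],[-0.9,0.12,0.1,0,0,0,-1],[-0.76,0.08,0.5,0,0,0,-1],[0,0,0,0,0,0,-1],[0,0,0,0,0,0,-1]]}}

```text
time: 7.75
eef_pos: [0.6077, -0.0839, 0.0934]
tcp_rot: [-0.004, -0.148, 0.989, 0.003]
contact_force: [-1.4, -0.1, -2.8]
gripper_width: 0.0453
grasp_force: 52.1
```

```bash
python3 plan.py 611 -86 28 17; python3 -c "
from h import *
im,d=eyes.get_image('wrist'); cv2.imwrite('pics/w2.png',im)
im,d=eyes.get_image('scene'); cv2.imwrite('pics/s2.png',cv2.resize(im[150:310,100:356],None,fx=3,fy=3))"
```

```text
turn [ 0.07 -0.07  0.01] then shift [-0.08 -0.1   2.18] t 7.75 pos [607.7 -83.9  93.4] w 45.3 q [-0.35  0.18 -0.07  1.33  0.   -0.65]
```

View pics/w2.png

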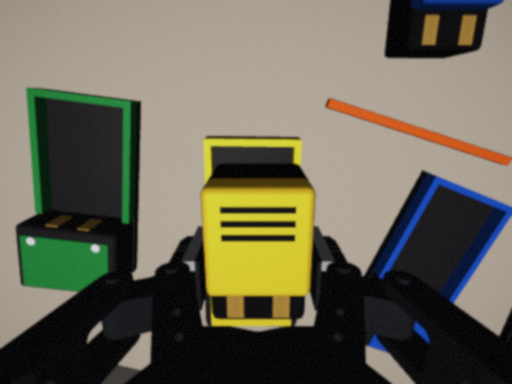

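The yellow pack is held square, centred on column 257, over its charger, whose rims are centred on about column 253.

Emit:
{"op": "apply_moves", "data": {"deltas": [[-0.04,-0.05,0.6,0.05,-0.05,0,-1],[-0.04,-0.05,0.6,0.02,-0.02,0,-1],[0,0,0.5,0,0,0,-1],[0,0,0.3,0,0,0,-1],[0,0,0.1,0,0,0,-1],[0,0,0,0,0,0,-1],[0,0,0,0,0,0,-1]]}}

```text
time: 8.55
eef_pos: [0.6129, -0.0869, 0.0337]
tcp_rot: [0.003, -0.148, 0.989, -0.001]
contact_force: [0.7, 0.7, -2.9]
gripper_width: 0.0453
grasp_force: 52.4
```

```bash
python3 plan.py 611 -86 28 17; python3 -c "
from h import *
print(manip.read_state()['contact_force'])"
```

```text
turn [-0.03  0.05  0.  ] then shift [0.05 0.05 0.19] t 8.55 pos [612.9 -86.9  33.7] w 45.3 q [-0.35  0.21 -0.14  1.21  0.   -0.65]
[ 0.73523767  0.73932282 -2.87269247]
```

Emit:
{"op": "apply_moves", "data": {"deltas": [[0.02,0.02,0.1,0,0.02,0,-1],[0,0,0.05,0,0.02,0,-1],[0,0,0.03,0,0,0,-1],[0,0,0,0,0,0,-1]]}}

```text
time: 8.95
eef_pos: [0.6118, -0.0863, 0.0282]
tcp_rot: [0.0, -0.148, 0.989, -0.001]
contact_force: [-3.9, -0.0, 3.8]
gripper_width: 0.0455
grasp_force: 53.0
```

Emit:
{"op": "apply_moves", "data": {"deltas": [[0,0,0,0,0,0,0.5],[0,0,0,0,0,0,0.5],[0,0,0,0,0,0,0.5],[0,0,-0.4,0,0,0,0.5],[0,0,-0.8,0,0,0,0.5],[0,0,-0.9,0,0,0,1],[0,0,-0.9,0,0,0,1],[0,0,-0.9,0,0,0,1],[0,0,0,0,0,0,1]]}}

```text
time: 9.85
eef_pos: [0.6139, -0.0868, 0.15]
tcp_rot: [0.003, -0.148, 0.989, -0.003]
contact_force: [1.1, -0.3, 0.8]
gripper_width: 0.0856
grasp_force: 0.0
```

```bash
python3 plan.py 464 -307 140 5; python3 -c "
from h import *
im,d=eyes.get_image('wrist'); cv2.imwrite('pics/w3.png',im)"
```

```text
turn [-0.06  0.06  2.1 ] then shift [ 5.62 -6.88  0.33] t 9.85 pos [613.9 -86.8 150. ] w 85.6 q [-0.35  0.15  0.    1.41 -0.   -0.65]
```

View pics/w3.png

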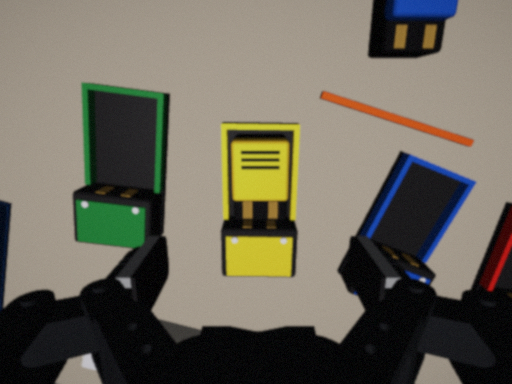

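The yellow pack sits well inside its recess at (260, 178), strips against the housing. Red is next.

Emit:
{"op": "apply_moves", "data": {"deltas": [[0,0,0,-0.03,0.03,0.7,1],[0,0,0,-0.03,0.03,0.7,1],[0,0,0,0,0,0.7,1],[0.7,-0.86,0,0,0,0,1],[0.7,-0.86,0,0,0,0,1],[0.7,-0.86,0,0,0,0,1],[0.7,-0.86,0,0,0,0,1],[0.7,-0.86,0,0,0,0,1],[0.7,-0.86,0,0,0,0,1],[0.7,-0.86,0.1,0,0,0,1],[0.72,-0.86,0.2,0,0,0,1],[0,0,0,0,0,0,1],[0,0,0,0,0,0,1]]}}

```text
time: 11.2
eef_pos: [0.4609, -0.3063, 0.1352]
tcp_rot: [-0.004, -0.043, 0.999, 0.002]
contact_force: [0.4, -0.9, 1.3]
gripper_width: 0.0854
grasp_force: 0.0
```

```bash
python3 look.py pack_red charger_green;python3 plan.py 464 -307 20 5
```

```text
pack_red 0.72 [223. 143. 281. 232.] 4779 full [ 463.6 -308.    71.6   45.3    6.3] hi [ 453.  -308.9   50.4   44.7    6.2] [17.7 40.5 50.5 51.2 52.4]
charger_green 0.67 [292. 284. 363. 342.] 2732 full [ 589.  -220.3   34.1   66.2    9.8] hi [0. 0. 0. 0. 0.] [ 3.8  8.6  9.2 13.5 21.7]
turn [ 0.03 -0.06  0.01] then shift [-0.06 -0.06  3.86] t 11.4 pos [ 462.1 -305.5  135.9] w 85.2 q [-0.82 -0.02 -0.21  1.39 -0.   -0.91]
```

Emit:
{"op": "apply_moves", "data": {"deltas": [[-0.05,-0.08,0.8,0.02,-0.04,-0.2,1],[0,0,0.9,0,0,0,1],[0,0,0.9,0,0,0,1],[0,0,0.7,0,0,0,1],[0,0,0.4,0,0,0,1],[0,0,0.16,0,0,0,1],[0,0,0,0,0,0,-1],[0,0,0,0,0,0,-1],[0,0,0,0,0,0,-1],[0,0,0,0,0,0,-1],[0,0,0,0,0,0,-1],[0,0,0,0,0,0,-1],[0,0,0,0,0,0,-1],[0,0,0,0,0,0,-1]], "newtons": 50}}

```text
time: 12.8
eef_pos: [0.4637, -0.3091, 0.0216]
tcp_rot: [-0.0, -0.054, 0.999, -0.0]
contact_force: [-0.1, 1.9, 6.2]
gripper_width: 0.045
grasp_force: 52.8
```

Emit:
{"op": "apply_moves", "data": {"deltas": [[0,0,-0.5,0,0,0,-1],[0,0,-0.9,0,0,0,-1],[0,0,-0.9,0,0,0,-1],[0,0,-0.9,0,0,0,-1],[0,0,0,0,0,0,-1]]}}

```text
time: 13.3
eef_pos: [0.4648, -0.3103, 0.121]
tcp_rot: [0.001, -0.054, 0.999, -0.002]
contact_force: [0.3, -0.7, -1.5]
gripper_width: 0.0452
grasp_force: 52.1
```

```bash
python3 plan.py 612.5 203.5 115 7.5
```

```text
turn [-0.04  0.01 -0.24] then shift [-7.12 16.34  0.2 ] t 13.3 pos [ 464.8 -310.3  121. ] w 45.2 q [-0.82 -0.02 -0.23  1.36 -0.   -0.93]
```

Emit:
{"op": "apply_moves", "data": {"deltas": [[0,0,0,-0.03,0,-0.24,-1],[-0.38,0.86,0,0,0,0,-1],[-0.38,0.86,0,0,0,0,-1],[-0.38,0.86,0,0,0,0,-1],[-0.38,0.86,0,0,0,0,-1],[-0.38,0.86,0,0,0,0,-1],[-0.38,0.86,0,0,0,0,-1],[-0.38,0.86,0,0,0,0,-1],[-0.38,0.86,0,0,0,0,-1],[-0.38,0.86,0,0,0,0,-1],[-0.38,0.86,0,0,0,0,-1],[-0.38,0.86,0,0,0,0,-1],[-0.38,0.86,0,0,0,0,-1],[-0.38,0.86,0,0,0,0,-1],[-0.38,0.86,0,0,0,0,-1],[-0.38,0.86,0,0,0,0,-1],[-0.38,0.86,0,0,0,0,-1],[-0.38,0.86,0,0,0,0,-1],[-0.38,0.86,0,0,0,0,-1],[-0.28,0.86,0,0,0,0,-1]]}}

```text
time: 15.3
eef_pos: [0.61, 0.2064, 0.1152]
tcp_rot: [-0.003, -0.066, 0.998, 0.002]
contact_force: [-0.2, 0.1, -2.8]
gripper_width: 0.0454
grasp_force: 52.2
```

Emit:
{"op": "apply_moves", "data": {"deltas": [[0,0,0,0,0,0,-1],[0,0,0,0,0,0,-1]]}}

```text
time: 15.5
eef_pos: [0.6097, 0.2056, 0.1155]
tcp_rot: [-0.003, -0.066, 0.998, 0.002]
contact_force: [-0.5, -0.4, -2.8]
gripper_width: 0.0453
grasp_force: 52.3
```

```bash
python3 plan.py 612.5 203.5 29.5 7.5; python3 -c "
from h import *
im,d=eyes.get_image('wrist'); cv2.imwrite('pics/w4.png',im)"
```

```text
turn [ 0.04 -0.06  0.02] then shift [-0.08 -0.08  2.87] t 15.5 pos [609.7 205.6 115.5] w 45.3 q [ 0.12  0.25  0.05  1.38  0.   -0.01]
```

View pics/w4.png

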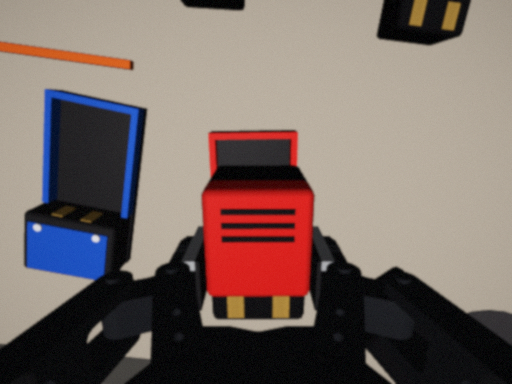

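The red pack is square over its charger: the rims span columns 210–297, and the pack is centred on 257.

Emit:
{"op": "apply_moves", "data": {"deltas": [[-0.04,-0.04,0.7,0.03,-0.05,0,-1],[-0.04,-0.04,0.8,0.01,-0.01,0,-1],[0,0,0.6,0,0,0,-1],[0,0,0.4,0,0,0,-1],[0,0,0.2,0,0,0,-1],[0,0,0.1,0,0,0,-1],[0,0,0,0,0,0,-1]]}}

```text
time: 16.25
eef_pos: [0.6139, 0.2033, 0.0339]
tcp_rot: [0.002, -0.065, 0.998, 0.0]
contact_force: [0.5, -0.2, -2.2]
gripper_width: 0.0453
grasp_force: 52.5
```

```bash
python3 plan.py 612.5 203.5 29.5 7.5
```

```text
turn [0.   0.04 0.  ] then shift [0.04 0.01 0.15] t 16.25 pos [613.9 203.3  33.9] w 45.3 q [ 0.12  0.3  -0.05  1.22  0.   -0.01]
```

Emit:
{"op": "apply_moves", "data": {"deltas": [[0.03,0,0.09,0,0.03,0,-1],[0,0,0.05,0,0,0,-1],[0,0,0.02,0,0,0,-1],[0,0,0,0,0,0,-1]]}}

```text
time: 16.65
eef_pos: [0.6132, 0.2035, 0.0296]
tcp_rot: [0.001, -0.066, 0.998, 0.0]
contact_force: [-0.8, 0.6, 2.9]
gripper_width: 0.0454
grasp_force: 53.1
```

Emit:
{"op": "apply_moves", "data": {"deltas": [[0,0,0,0,0,0,0.5],[0,0,0,0,0,0,0.5],[0,0,0,0,0,0,0.5],[0,0,-0.4,0,0,0,0.5],[0,0,-0.8,0,0,0,0.5],[0,0,-0.9,0,0,0,1],[0,0,-0.9,0,0,0,1],[0,0,-0.9,0,0,0,1],[0,0,0,0,0,0,1]]}}

```text
time: 17.55
eef_pos: [0.6151, 0.2037, 0.1516]
tcp_rot: [0.004, -0.066, 0.998, 0.0]
contact_force: [0.5, 0.1, 0.2]
gripper_width: 0.0853
grasp_force: 0.0
```

```bash
python3 plan.py 444 -14 140 20; python3 -c "
from h import *
im,d=eyes.get_image('wrist'); cv2.imwrite('pics/w5.png',im)"
```

```text
turn [-0.01  0.08 -2.18] then shift [ 7.84 -4.87  0.39] t 17.55 pos [615.1 203.7 151.6] w 85.3 q [ 0.12  0.24  0.1   1.43  0.   -0.01]
```

View pics/w5.png

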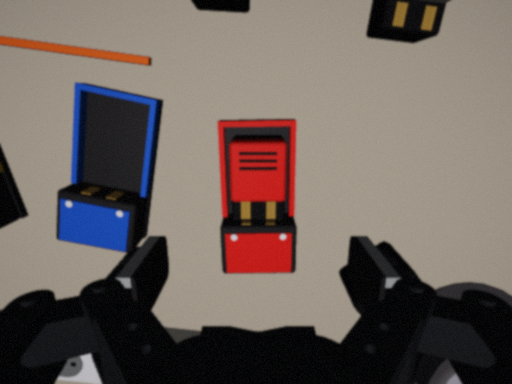

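The red pack is seated at (258, 178) within its rims, strips at the housing. Blue is next.

Emit:
{"op": "apply_moves", "data": {"deltas": [[0,0,0,0,0.04,-0.72,1],[0,0,0,0,0.04,-0.72,1],[0,0,0,0,0,-0.74,1],[0.87,-0.54,0,0,0,0,1],[0.87,-0.54,0,0,0,0,1],[0.87,-0.54,0,0,0,0,1],[0.87,-0.54,0,0,0,0,1],[0.87,-0.54,0,0,0,0,1],[0.87,-0.54,0,0,0,0,1],[0.87,-0.54,0,0,0,0,1],[0.87,-0.54,0.1,0,0,0,1],[0.87,-0.54,0.2,0,0,0,1],[0,0,0,0,0,0,1],[0,0,0,0,0,0,1]]}}

```text
time: 19.0
eef_pos: [0.4415, -0.0142, 0.1379]
tcp_rot: [-0.004, -0.173, 0.985, 0.0]
contact_force: [-0.3, 1.1, -0.5]
gripper_width: 0.0854
grasp_force: 0.0
```

```bash
python3 look.py pack_blue charger_blue;python3 plan.py 444 -14 20 20
```

```text
pack_blue 0.75 [227. 144. 286. 232.] 4645 full [445.1 -13.5  71.8  44.9  16.8] hi [434.8 -16.6  50.3  44.9  16.8] [17.6 40.6 50.5 51.1 52.5]
charger_blue 0.57 [247. 289. 329. 332.] 2015 full [502.2  47.9 170.   80.2  17.3] hi [ 4.325e+02 -1.360e+01  4.000e-01  4.400e+00  2.070e+01] [ 3.4  8.7 10.2 19.8 21.9]
turn [ 0.01 -0.07  0.01] then shift [-0.05 -0.04  3.94] t 19.2 pos [442.1 -13.4 138.3] w 85.6 q [-0.33 -0.38 -0.52  1.44 -0.   -0.68]
```

Emit:
{"op": "apply_moves", "data": {"deltas": [[-0.07,0,0.8,0.01,-0.05,0.54,1],[0,0,0.9,0,0,0,1],[0,0,0.9,0,0,0,1],[0,0,0.7,0,0,0,1],[0,0,0.4,0,0,0,1],[0,0,0.24,0,0,0,1],[0,0,0,0,0,0,-1],[0,0,0,0,0,0,-1],[0,0,0,0,0,0,-1],[0,0,0,0,0,0,-1],[0,0,0,0,0,0,-1],[0,0,0,0,0,0,-1],[0,0,0,0,0,0,-1],[0,0,0,0,0,0,-1]], "newtons": 50}}

```text
time: 20.6
eef_pos: [0.4445, -0.0139, 0.0215]
tcp_rot: [-0.0, -0.147, 0.989, -0.001]
contact_force: [-0.0, -2.1, 7.0]
gripper_width: 0.0452
grasp_force: 52.9
```

Emit:
{"op": "apply_moves", "data": {"deltas": [[0,0,-0.5,0,0,0,-1],[0,0,-0.9,0,0,0,-1],[0,0,-0.9,0,0,0,-1],[0,0,-0.9,0,0,0,-1],[0,0,0,0,0,0,-1]]}}

```text
time: 21.1
eef_pos: [0.4455, -0.014, 0.1196]
tcp_rot: [0.001, -0.147, 0.989, -0.001]
contact_force: [1.3, 0.6, -3.4]
gripper_width: 0.045
grasp_force: 52.4
```

```bash
python3 plan.py 602.5 68.5 105 -4.8
```

```text
turn [-0.03  0.03  3.79] then shift [-4.98  3.18  0.49] t 21.1 pos [445.5 -14.  119.6] w 45.0 q [-0.33 -0.38 -0.55  1.4  -0.   -0.62]
```

Emit:
{"op": "apply_moves", "data": {"deltas": [[0,0,0,-0.03,0.03,0.94,-1],[0,0,0,0,0,0.95,-1],[0,0,0,0,0,0.95,-1],[0,0,0,0,0,0.95,-1],[-0.83,0.53,0,0,0,0,-1],[-0.83,0.53,0,0,0,0,-1],[-0.83,0.53,0,0,0,0,-1],[-0.83,0.53,0,0,0,0,-1],[-0.83,0.53,0,0,0,0,-1],[-0.83,0.53,0.3,0,0,0,-1],[0,0,0,0,0,0,-1],[0,0,0,0,0,0,-1]]}}

```text
time: 22.3
eef_pos: [0.5993, 0.0695, 0.1041]
tcp_rot: [-0.005, 0.042, 0.999, 0.001]
contact_force: [-0.2, -0.4, -3.9]
gripper_width: 0.0452
grasp_force: 52.6
```

```bash
python3 plan.py 602.5 68.5 29.5 -4.8; python3 -c "
from h import *
im,d=eyes.get_image('wrist'); cv2.imwrite('pics/w6.png',im)"
```

```text
turn [ 0.01 -0.09  0.01] then shift [-0.11 -0.03  2.49] t 22.3 pos [599.3  69.5 104.1] w 45.2 q [-0.1   0.14 -0.09  1.35  0.   -0.02]
```

View pics/w6.png

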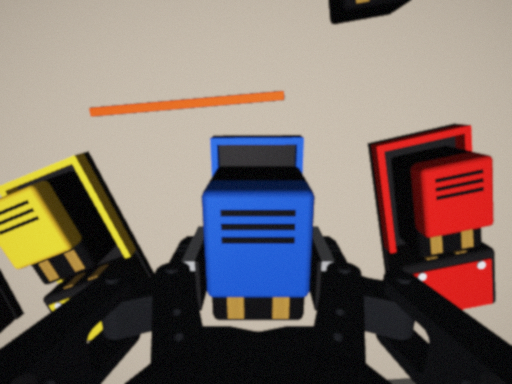

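The blue pack is square over its charger: the rims span columns 211–303, and the pack is centred on 258.

Emit:
{"op": "apply_moves", "data": {"deltas": [[-0.05,-0.01,0.7,0,-0.06,0,-1],[-0.04,-0.01,0.7,0,-0.02,0,-1],[0,0,0.5,0,0,0,-1],[0,0,0.3,0,0,0,-1],[0,0,0.1,0,0,0,-1],[0,0,0,0,0,0,-1]]}}

```text
time: 22.95
eef_pos: [0.6029, 0.0683, 0.0375]
tcp_rot: [0.001, 0.042, 0.999, 0.0]
contact_force: [-0.2, 0.1, -3.8]
gripper_width: 0.0448
grasp_force: 52.7
```

```bash
python3 plan.py 602.5 68.5 29.5 -4.8
```

```text
turn [ 0.01  0.02 -0.  ] then shift [0.01 0.   0.27] t 22.95 pos [602.9  68.3  37.5] w 44.8 q [-0.1   0.18 -0.18  1.21  0.   -0.02]
```

Emit:
{"op": "apply_moves", "data": {"deltas": [[0.01,0,0.14,0,0.02,0,-1],[0,0,0.08,0,0,0,-1],[0,0,0.05,0,0,0,-1],[0,0,0.02,0,0,0,-1],[0,0,0,0,0,0,-1]]}}

```text
time: 23.45
eef_pos: [0.603, 0.0685, 0.0296]
tcp_rot: [0.0, 0.042, 0.999, 0.0]
contact_force: [-2.6, 0.0, 5.2]
gripper_width: 0.0451
grasp_force: 53.5
```

Emit:
{"op": "apply_moves", "data": {"deltas": [[0,0,0,0,0,0,0.5],[0,0,0,0,0,0,0.5],[0,0,0,0,0,0,0.5],[0,0,-0.4,0,0,0,0.5],[0,0,-0.8,0,0,0,0.5],[0,0,-0.9,0,0,0,1],[0,0,-0.9,0,0,0,1],[0,0,-0.9,0,0,0,1],[0,0,0,0,0,0,1]]}}

```text
time: 24.35
eef_pos: [0.6051, 0.0682, 0.1512]
tcp_rot: [0.004, 0.042, 0.999, 0.0]
contact_force: [0.6, -0.8, 0.4]
gripper_width: 0.0857
grasp_force: 0.0
```

```bash
python3 plan.py 443 151.5 140 5
```

```text
turn [ 0.    0.07 -1.71] then shift [5.14 3.24 0.37] t 24.35 pos [605.1  68.2 151.2] w 85.7 q [-0.1   0.12 -0.03  1.41  0.   -0.02]
```

Emit:
{"op": "apply_moves", "data": {"deltas": [[0,0,0,0,0.04,-0.85,1],[0,0,0,0,0.03,-0.86,1],[0.85,0.54,0,0,0,0,1],[0.85,0.54,0,0,0,0,1],[0.85,0.54,0,0,0,0,1],[0.85,0.54,0,0,0,0,1],[0.85,0.54,0.1,0,0,0,1],[0.85,0.54,0.2,0,0,0,1],[0,0,0,0,0,0,1],[0,0,0,0,0,0,1]]}}

```text
time: 25.35
eef_pos: [0.4417, 0.1521, 0.138]
tcp_rot: [-0.003, -0.044, 0.999, 0.001]
contact_force: [-0.1, 0.4, 0.1]
gripper_width: 0.0858
grasp_force: 0.0
```

```bash
python3 look.py pack_green;python3 plan.py 443 151.5 20 5
```

```text
pack_green 0.77 [226. 141. 289. 229.] 4696 full [443.3 153.4  71.8  45.8   4.1] hi [432.5 152.8  50.3  45.6   5.4] [17.1 40.5 50.5 51.2 52.5]
turn [ 0.01 -0.06 -0.  ] then shift [-0.02 -0.01  3.94] t 25.45 pos [442.5 151.6 138.1] w 85.1 q [ 0.05 -0.3  -0.45  1.42  0.   -0.04]
```

Emit:
{"op": "apply_moves", "data": {"deltas": [[-0.02,0.04,0.8,0.01,-0.05,0,1],[0,0,0.9,0,0,0,1],[0,0,0.9,0,0,0,1],[0,0,0.7,0,0,0,1],[0,0,0.4,0,0,0,1],[0,0,0.24,0,0,0,1],[0,0,0,0,0,0,-1],[0,0,0,0,0,0,-1],[0,0,0,0,0,0,-1],[0,0,0,0,0,0,-1],[0,0,0,0,0,0,-1],[0,0,0,0,0,0,-1],[0,0,0,0,0,0,-1],[0,0,0,0,0,0,-1]], "newtons": 50}}

```text
time: 26.85
eef_pos: [0.443, 0.1532, 0.0209]
tcp_rot: [0.0, -0.044, 0.999, 0.0]
contact_force: [-0.1, -0.7, 6.2]
gripper_width: 0.0451
grasp_force: 52.8
```

Emit:
{"op": "apply_moves", "data": {"deltas": [[0,0,-0.5,0,0,0,-1],[0,0,-0.9,0,0,0,-1],[0,0,-0.9,0,0,0,-1],[0,0,-0.9,0,0,0,-1],[0,0,0,0,0,0,-1]]}}

```text
time: 27.35
eef_pos: [0.4442, 0.1534, 0.1192]
tcp_rot: [0.002, -0.044, 0.999, 0.0]
contact_force: [2.1, 0.5, -3.5]
gripper_width: 0.0453
grasp_force: 52.1
```

```bash
python3 plan.py 618.5 -212 115 10
```

```text
turn [ 0.    0.04 -0.87] then shift [ -3.61 -13.     0.14] t 27.35 pos [444.2 153.4 119.2] w 45.3 q [ 0.05 -0.3  -0.49  1.38  0.   -0.03]
```

Emit:
{"op": "apply_moves", "data": {"deltas": [[0,0,0,0,0.03,-0.87,-1],[-0.24,-0.87,0,0,0,0,-1],[-0.24,-0.87,0,0,0,0,-1],[-0.24,-0.87,0,0,0,0,-1],[-0.24,-0.87,0,0,0,0,-1],[-0.24,-0.87,0,0,0,0,-1],[-0.24,-0.87,0,0,0,0,-1],[-0.24,-0.87,0,0,0,0,-1],[-0.24,-0.87,0,0,0,0,-1],[-0.24,-0.87,0,0,0,0,-1],[-0.24,-0.87,0,0,0,0,-1],[-0.24,-0.87,0,0,0,0,-1],[-0.24,-0.87,0,0,0,0,-1],[-0.24,-0.87,0,0,0,0,-1],[-0.24,-0.87,0,0,0,0,-1],[-0.24,-0.82,0,0,0,0,-1],[0,0,0,0,0,0,-1],[0,0,0,0,0,0,-1]]}}

```text
time: 29.15
eef_pos: [0.6153, -0.212, 0.1129]
tcp_rot: [-0.003, -0.087, 0.996, 0.001]
contact_force: [0.6, 0.7, -3.0]
gripper_width: 0.0447
grasp_force: 52.5
```

```bash
python3 plan.py 618.5 -212 29 10; python3 -c "
from h import *
im,d=eyes.get_image('wrist'); cv2.imwrite('pics/w7.png',im)"
```

```text
turn [ 0.03 -0.06 -0.01] then shift [-0.11 -0.02  2.8 ] t 29.15 pos [ 615.3 -212.   112.9] w 44.7 q [-0.53  0.28  0.08  1.38 -0.   -0.7 ]
```

View pics/w7.png

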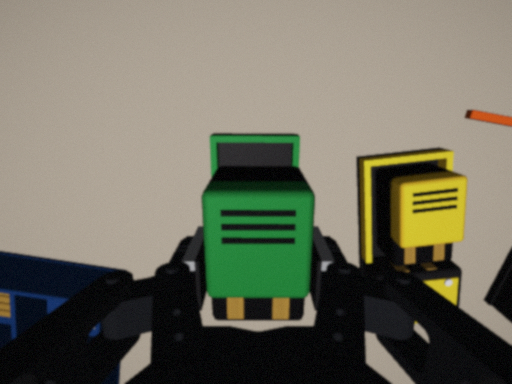

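The green pack is square over its charger: the rims span columns 211–299, and the pack is centred on 258.

Emit:
{"op": "apply_moves", "data": {"deltas": [[-0.05,-0.01,0.7,0.02,-0.05,0,-1],[-0.04,-0.01,0.8,0.01,-0.01,0,-1],[0,0,0.6,0,0,0,-1],[0,0,0.4,0,0,0,-1],[0,0,0.1,0,0,0,-1],[0,0,0,0,0,0,-1]]}}

```text
time: 29.8
eef_pos: [0.6186, -0.2119, 0.0367]
tcp_rot: [0.001, -0.087, 0.996, -0.001]
contact_force: [0.6, -0.0, -2.6]
gripper_width: 0.0449
grasp_force: 52.5
```

```bash
python3 plan.py 618.5 -212 29 10
```

```text
turn [-0.02  0.01  0.  ] then shift [ 0.   -0.    0.26] t 29.8 pos [ 618.6 -211.9   36.7] w 44.9 q [-0.53  0.32 -0.02  1.23 -0.   -0.7 ]
```

Emit:
{"op": "apply_moves", "data": {"deltas": [[0,0,0.14,-0.02,0.01,0,-1],[0,0,0.07,0,0,0,-1],[0,0,0.04,0,0,0,-1],[0,0,0.02,0,0,0,-1],[0,0,0,0,0,0,-1]]}}

```text
time: 30.3
eef_pos: [0.6189, -0.2125, 0.029]
tcp_rot: [0.0, -0.087, 0.996, -0.0]
contact_force: [-0.0, 0.4, -0.7]
gripper_width: 0.0448
grasp_force: 52.7
```

Contact is only partial, so I'll lower it slightly before releasing, then move back to clear the view.

Emit:
{"op": "apply_moves", "data": {"deltas": [[0,0,0.03,0,0,0,-1],[0,0,0,0,0,0,-1]]}}

```text
time: 30.5
eef_pos: [0.6189, -0.2126, 0.029]
tcp_rot: [0.0, -0.087, 0.996, -0.0]
contact_force: [-5.0, 2.0, 6.5]
gripper_width: 0.0454
grasp_force: 53.6
```

Emit:
{"op": "apply_moves", "data": {"deltas": [[0,0,0,0,0,0,0.5],[0,0,0,0,0,0,0.5],[0,0,0,0,0,0,0.5],[0,0,-0.4,0,0,0,0.5],[0,0,-0.8,0,0,0,0.5],[0,0,-0.9,0,0,0,1],[0,0,-0.9,0,0,0,1],[0,0,-0.9,0,0,0,1],[0.7,-0.5,-0.5,0,0,0,1],[0.8,-0.5,-0.5,0,0,0,1],[0.8,-0.5,-0.5,0,0,0,1],[0.8,-0.5,-0.5,0,0,0,1],[0.8,-0.5,0,0,0,0,1],[0.8,-0.5,0,0,0,0,1],[0.8,-0.5,0,0,0,0,1],[0,0,0,0,0,0,1],[0,0,0,0,0,0,1]]}}

```text
time: 32.2
eef_pos: [0.4742, -0.3448, 0.2056]
tcp_rot: [0.001, -0.086, 0.996, -0.0]
contact_force: [-0.4, 0.8, -0.2]
gripper_width: 0.0856
grasp_force: 0.0
```

Run:
```python
from h import *
print(manip.read_state()['time'],manip.read_state()['contact_force'])
for c in("yellow","red","blue","green","grey"):
    r=find("top","pack_"+c)
    if r is None: print(c,None);continue
    s,b,P=r; H=P[P[:,2]>.03]; T=P[P[:,2]>np.percentile(P[:,2],60)-.004]
    A=np.c_[T[:,:2]-T[:,:2].mean(0),np.ones(len(T))]; k=np.linalg.lstsq(A,T[:,2],rcond=None)[0]
    print(c,round(s,2),[round(float(v)) for v in np.ravel(cv2.minAreaRect((H[:,:2]*1e3).astype(np.float32))[0])],"top z",np.round(np.percentile(P[:,2],80)*1e3,1),"tilt deg",np.degrees(k[:2]).round(1))
im,_=eyes.get_image("top"); cv2.imwrite("pics/t8.png",cv2.resize(im[100:280,80:420],None,fx=2.2,fy=2.2))
```

```text
32.2 [-0.44708716  0.81002849 -0.16737869]
yellow 0.96 [610, -86] top z 59.3 tilt deg [-0.4 -1.1]
red 0.81 [612, 203] top z 59.3 tilt deg [-0.2  0.5]
blue 0.7 [603, 68] top z 59.4 tilt deg [0.3 0.4]
green 0.95 [618, -211] top z 59.3 tilt deg [ 0.1 -0.5]
grey 0.86 [446, 302] top z 50.9 tilt deg [-0.5  0.8]
```

View pics/t8.png

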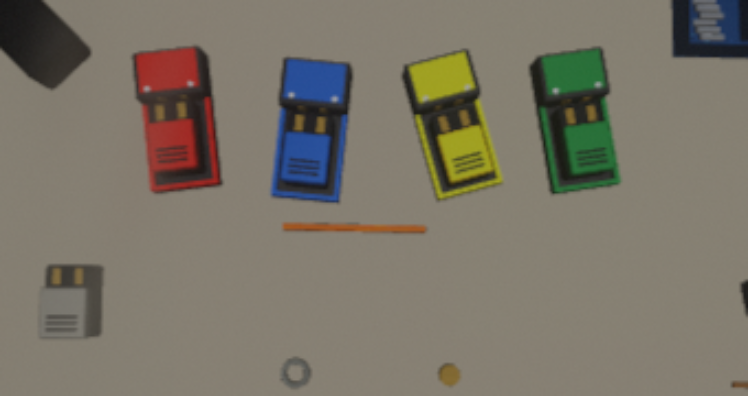

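All four packs lie flat in their own chargers, tops at 59 mm, contact ends to the housings. The grey pack is untouched and the arm is clear.

```bash
python3 -c "
from plant import manip
print(manip.close_job())"
```

```text
the job is handed in; nothing more can be done
None
```

The yellow, red, blue and green packs were set down in that order, flat in their own chargers with contact ends to the housings; the grey pack was left where it lay, and the job was handed in at about 32 s (no verdict returned).

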